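# Load an order hanger onto the gravity rail

### The arm

A 6-joint arm with a two-finger parallel gripper is mounted at the origin on the work surface. World frame = base frame: x ahead of the robot, y to its left, z up, the work surface at z = 0. Lengths are in m, angles in degrees, forces in N, time in s.
With the tool pointing down it reaches from about 0.35 to 0.725 m from the base axis. Payload 4.3 kg.
Tool frame: the origin (TCP) lies at the very end of the fingers, on their centre line; the grasp point (between the pads) lies 19 mm behind it; z points along the fingers, y is the direction in which the jaws open and shut (so a half turn about z gives the same grasp; the last joint's range is limited). The gripper opens to 85 mm and grips with 20 to 120 N. Pads are 22 mm wide; open, the fingers measure 114 mm over their backs; the gripper's body (76 mm by 85 mm) begins 54 mm behind the grasp point. The pads swing forward as they close: fully open they stand 13 mm farther back than shut.
Start: joints at [70.342, 21.618, 4.641, 73.018, 0, 83.68], TCP at [0.133, 0.56, 0.21] pointing down, gripper open.
Joint ranges: [-156.06, 156.06], [-48.1, 94.91], [-58.44, 69.94], [-101.28, 121.22], [-78.64, 73.56], [-180, 180]. Speed limits (degrees/s): [147.25, 147.25, 180, 180, 180, 180].

### API

Orientations are given as a 3x3 rotation matrix whose columns are the frame's x, y, z axes.
In Python, from plant import bot, snapshot, camera_model gives the robot as it stands.
- The arm moves only by the shell command python3 -m handwheel 'ROWS' [OPENING]. ROWS is JSON, a list of rows, each a list of 2 entries, a list of its own where there are three numbers: the shift along the tool's x, y, z in cm, then the turn, a rotation vector about the tool's x, y, z in degrees. In form: [[[dx, dy, dz], [ax, ay, az]], ...]. A call has 1 to 20 rows; each row is the pose to reach, as a shift and turn from the pose measured when the call began, along the tool's axes at that moment; what a row does not reach only later rows make up. A row lasts 1/8 s, in which the tool goes at most 62.5 mm and 10.7 degrees, less where a joint would pass 70% of its speed; a pose out of reach is approached as far as the arm can. A call with a gripper value outside its range is refused whole. OPENING is the opening, from 0 (shut) to 1 (fully open), set as the call begins (- or left out, the last holds). The fingers move at their own pace and stop on an object; the grip force is fixed at half the most. Time passes only in rows, so rows that repeat a pose let the fingers close. It gives the time, the measured TCP pose, the force and the opening at its end, in the units of the state.
- bot.get_obs(): the state, without advancing time (a new reading comes with each control period).
- snapshot(name): name is "scene" or "top" or "wrist"; returns the picture (420x560x3 uint8, red, green, blue); there is no depth.
- camera_model(name): a dict with "camera_matrix" (3x3 intrinsics, pixels), "extrinsics" (4x4, takes a point from world to camera coordinates); the wrist camera has in their place "hand_eye" (4x4, takes a point from camera to tool coordinates, whose origin is the TCP and whose axes are the flange's). Camera axes: x right, y up, looking along -z (the intrinsics and any distortion apply to the point x, -y, -z); pixel columns grow to the right and rows downward; lengths in m; the calibration is good to about 2 mm. A picture is of the moment at which its call begins: read the wrist's pose just before it. camera_model takes no time and is no camera call.
- bot.close_job(): hands the job in, once; it reports no verdict.
The state is a dict: "time_s": time; "q": joint angles; "qd": joint speeds; "joint_torque": joint torques, N m; "ee_pos": TCP position; "eef_rot": TCP orientation; "force": force on the tool from outside, world axes, zero at the start; "torque": the same for the moment, N m; "width": finger opening in m.
Only numpy, scipy, OpenCV 4.12 (cv2) and the standard library are available. Lean on these libraries where they do the work, as an engineer would, in place of code of your own. Each camera call takes 0.05 s, during which the arm holds its last target.

### The job

Take the roller hanger by its handle and hook it onto the upper end of the sloped rail, uphill of the spring gate; the bar's exact height varies, so lower it by feel until both wheels sit on the bar. Still holding it, with the wheels kept lightly pressed on the bar, push it slowly through the gate without forcing it, then let go just beyond the gate so that it rolls down to the end stop by itself and rests there, the gate shut behind it. Leave the jar, the bottle and the carton where they stand.

Things in the scene. Friction and masses are not known exactly. Their poses are not given: they have to be found in the camera images.
- hanger: C-shaped roller hanger, grey sheet steel, about 0.35 kg (0.25 to 0.5), standing on its tray at the start. Origin: centre of the tray's underside; z up, y along the line of its two wheels, x to its open side. Tray 70 (x) by 90 (y), 18 mm high. A 4 mm back plate at x = -13.5 mm rises to a bridge 31 by 84 mm, top 129 mm up; a 4 mm front cheek at x = +13.5 mm hangs from it down to 95 mm
- hanger_handle (a point): middle of the upright black handle block on the hanger's bridge, 151.5 mm above the tray's underside: 16 mm (x) by 30 mm (y) by 45 mm high; its foot is on the bridge, 22.5 mm below this point. While held, the hanger should press on the rail with only a few newtons, never over 15 N
- hanger_seat (a point): hanger point midway between the two wheels, level with their tread undersides, 90 mm above the tray's underside; lies on the rail's top line when seated. White free-turning wheels at y = +-24 mm, axles along x, tread radius 10, groove 13 mm wide, flanges reach 5 mm below the tread. Below the flanges down to the tray rim (72 mm below this point) it is open to +x: the rail goes in there, sideways
- hanger_pin (a point): outer end of the round steel gate pin, 8 mm thick, that sticks out 24 mm from the hanger's front cheek along +x: 40 mm from the seat point along x and 18 mm above it
- track: sloped rail: steel bar 460 long, 8 thick, 26 mm deep, round-topped, clamped at both ends. Origin: middle of its nominal top line; y runs downhill (6 degrees, to the robot's left), x level, away from the robot. The bar is set in its clamps up to 10 mm above or below this line (not shown in the pose; rigid). The hanger goes on from -x, axes as the rail's, seat at x = 0 (2.5 mm play), y -155 to -100
- gate (a joint): spring gate, a flat aluminium arm 26 mm high, that blocks the gate pin. 0: shut, square to the rail; grows as it swings downhill, to 1.5 rad; never uphill. Pushing it takes about 3 to 10 N along the rail, and near the end it also presses the hanger sideways to the robot. At about 0.95 rad the pin slips past its tip (hanger about 35 to 45 mm downhill of first touch) and the arm springs back to 0
- gate_hinge (a point): upright axis of the gate arm, at the arm's mid height, on a post beyond the rail: in the rail's frame x = 70, y = -82, z = 18 mm. The arm reaches 47 mm from here towards the rail, and the hanger's pin touches it when the seat point is at y of about -89 mm
- endstop: black rubber stop block across the lower end of the rail, 44 mm wide; origin and axes are those of the rail, its uphill face at y = 185 mm. The hanger's cheeks rest on it when its seat point is at y = 143 mm
- jar: amber jar, 68 mm across, 95 mm high, origin under its middle: leave alone
- oil: green bottle, 62 mm across, 200 mm high, origin under its middle: leave alone
- carton: cardboard carton, 60 by 110 mm, 150 mm high, origin under its middle: leave alone
There are look-alikes about, which are no part of the job. What is shaped like the hanger but red is not meant.

How it is judged:
By the outcome, as a careful person would: the job done as asked, in the order asked, and still so for the second after the job is handed in, with the robot touching nothing.
It also fails if it takes over 64 s, if anything falls off the work surface, if the arm or the gripper's body presses on something with over 40 N, if the wrist force passes 120 N, or if a joint passes its speed limit or range.

## Working session

There is one attempt and no reset: what is moved stays moved. The work goes in short steps, Python scripts to look and compute and a shell command to move; the robot and the scene stay as the last step left them, time stands still between calls to the robot, and variables do not carry over. Pictures are saved under pics/ and viewed, and the job is handed in when it is done.

```bash
ls; mkdir -p pics
python3 - <<'E'
from plant import bot, snapshot, camera_model
import cv2,numpy as np
o=bot.get_obs()
for k in o: print(k,np.round(o[k],3).tolist())
for n in("scene","top","wrist"):
    im=snapshot(n); cv2.imwrite(f"pics/{n}0.png",im[:,:,::-1])
    m=camera_model(n)
    for k in m: print(n,k,np.round(m[k],4).tolist() if not isinstance(m[k],str) else m[k])
E
```

```text
pics
time_s 0.0
q [70.343, 21.661, 4.561, 73.018, 0.0, 83.682]
qd [0.094, 0.007, 0.007, -0.107, -0.091, -0.048]
joint_torque [-0.002, -46.361, 26.987, 0.021, -0.0, 0.0]
ee_pos [0.132, 0.559, 0.209]
eef_rot [[-0.973, 0.231, -0.001], [0.231, 0.973, -0.002], [0.0, -0.002, -1.0]]
force [0.026, 0.527, 0.001]
torque [-0.003, 0.006, 0.023]
width 0.085
scene camera_matrix [[394.6214, 0.0, 280.0844], [0.0, 394.6214, 218.1396], [0.0, 0.0, 1.0]]
scene extrinsics [[0.1415, 0.9899, 0.0064, -0.1341], [-0.6349, 0.0858, 0.7678, 0.2485], [0.7595, -0.1127, 0.6406, -1.7364], [0.0, 0.0, 0.0, 1.0]]
top camera_matrix [[488.4077, 0.0, 277.7373], [0.0, 488.4077, 203.6584], [0.0, 0.0, 1.0]]
top extrinsics [[-0.0257, -0.9992, -0.0293, 0.0866], [0.9976, -0.0275, 0.0636, -0.5462], [-0.0644, -0.0276, 0.9975, -1.3818], [0.0, 0.0, 0.0, 1.0]]
wrist camera_matrix [[314.3095, 0.0, 280.5636], [0.0, 314.3095, 207.5195], [0.0, 0.0, 1.0]]
wrist hand_eye [[0.0004, 0.9657, 0.2595, 0.0651], [1.0, -0.0006, 0.001, -0.0001], [0.0011, 0.2595, -0.9657, -0.1652], [0.0, 0.0, 0.0, 1.0]]
```

View pics/scene0.png

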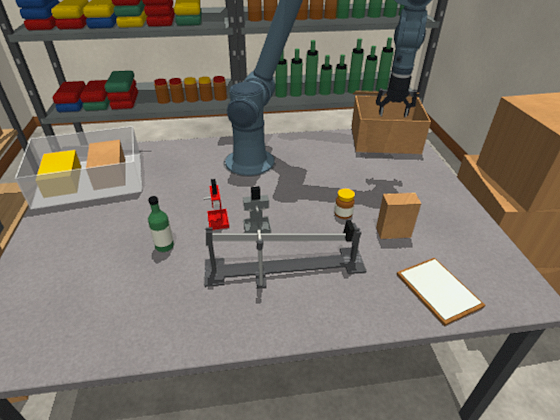

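View pics/top0.png

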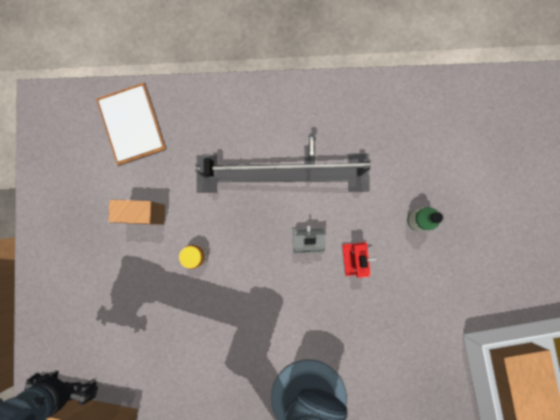

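View pics/wrist0.png

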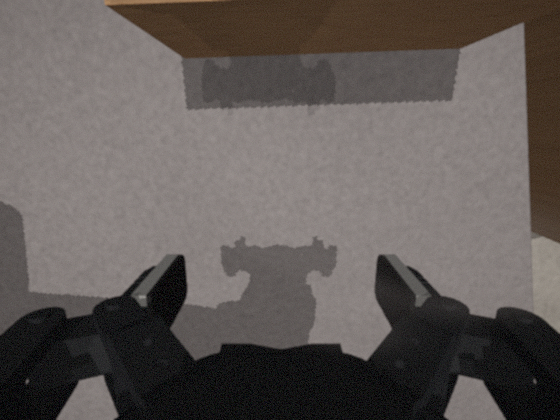

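Candidates for the hanger: the grey C-shape at top (309,240) / scene (257,205), and the red look-alike at top (357,261) / scene (217,205). The description says grey, so I choose (309,240). I'll check it in a close crop.

Run:
```python
import cv2,numpy as np
a=cv2.imread("pics/top0.png");b=cv2.imread("pics/scene0.png")
A=cv2.resize(a[205:285,280:390],None,fx=5,fy=5,interpolation=cv2.INTER_CUBIC)
cv2.imwrite("pics/c_top.png",A)
cv2.imwrite("pics/c_rail.png",cv2.resize(a[120:200,185:385],None,fx=4,fy=4,interpolation=cv2.INTER_CUBIC))
cv2.imwrite("pics/c_scene.png",cv2.resize(b[170:300,195:375],None,fx=4,fy=4,interpolation=cv2.INTER_CUBIC))
```

```text
(no output)
```

View pics/c_top.png

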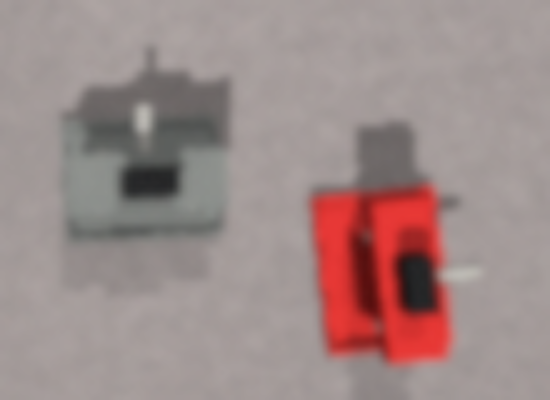

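View pics/c_rail.png

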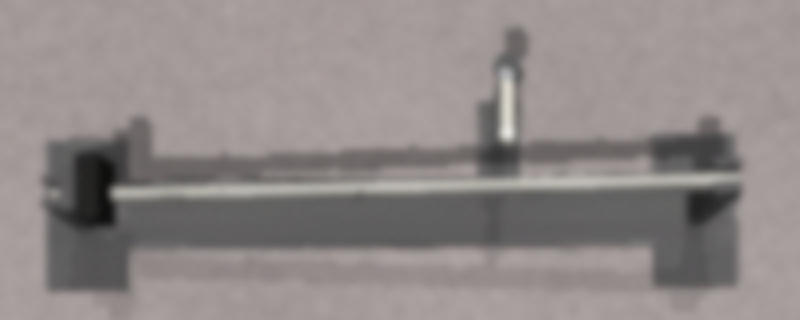

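View pics/c_scene.png

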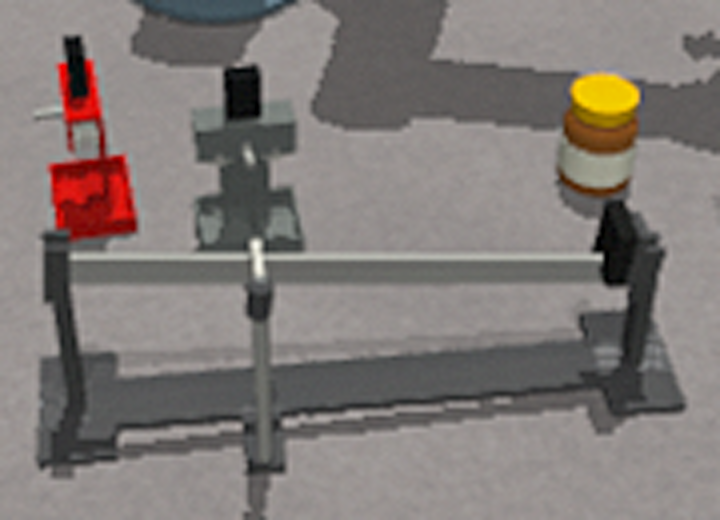

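The crop confirms it. The grey hanger has its handle at top (310,241) and its pin pointing away from the robot. The red one at (357,261) is turned 90° and is not the one. Next come the coarse positions.

```bash
cat > h.py <<'E'
import numpy as np, cv2
from plant import bot, snapshot, camera_model
def ray(name,uv,pose=None):
    m=camera_model(name);K=np.array(m["camera_matrix"])
    d=np.array([(uv[0]-K[0,2])/K[0,0],-(uv[1]-K[1,2])/K[1,1],-1.])
    if name=="wrist":
        H=np.array(m["hand_eye"]);p,R=pose
        T=np.eye(4);T[:3,:3]=R;T[:3,3]=p;W=T@H
    else: W=np.linalg.inv(np.array(m["extrinsics"]))
    d=W[:3,:3]@d
    return W[:3,3],d/np.linalg.norm(d)
def onz(r,z): c,d=r; return c+d*(z-c[2])/d[2]
def tri(*rs):
    A=np.zeros((3,3));b=np.zeros(3)
    for c,d in rs:
        P=np.eye(3)-np.outer(d,d);A+=P;b+=P@c
    x=np.linalg.solve(A,b)
    return x,[np.linalg.norm((np.eye(3)-np.outer(d,d))@(x-c))*1e3 for c,d in rs]
def proj(name,X,pose=None):
    m=camera_model(name);K=np.array(m["camera_matrix"])
    if name=="wrist":
        p,R=pose;T=np.eye(4);T[:3,:3]=R;T[:3,3]=p;E=np.linalg.inv(T@np.array(m["hand_eye"]))
    else: E=np.array(m["extrinsics"])
    c=E[:3,:3]@X+E[:3,3]
    return np.array([K[0,2]+K[0,0]*c[0]/-c[2],K[1,2]+K[1,1]*-c[1]/-c[2]])
E
python3 - <<'E'
from h import *
np.set_printoptions(precision=4,suppress=True)
T=lambda u,v:(ray("top",(280+u/5,205+v/5)))
R=lambda u,v:(ray("top",(185+u/4,120+v/4)))
S=lambda u,v:(ray("scene",(195+u/4,170+v/4)))
print("handle top",onz(T(150,181),.174), tri(T(150,181),S(242,68)))
for n,a,z in(("pin tip",T(143,105),.108),):print(n,onz(a,z),tri(a,S(250,155)))
for s,a in(("tray R",(225,235)),("tray L",(72,238))):print(s,onz(T(*a),.018))
print("tray bl",onz(T(65,115),.018))
print("stop face",tri(R(112,192),S(600,256)))
print("upper clamp",tri(R(737,177),S(50,232)))
print("bar at up clamp",tri(R(700,178),S(72,255)))
print("gate post top",tri(R(515,40),S(260,290)),"armtip",tri(R(506,138),S(257,240)))
for n,p in(("jar",(190,257)),("oil",(437,217)),):print(n,onz(ray("top",p),.1))
E
```

```text
handle top [ 0.4409 -0.0115  0.174 ] (array([ 0.441 , -0.0106,  0.1745]), [np.float64(0.843219455280914), np.float64(0.8432194552809136)])
pin tip [ 0.4805 -0.0113  0.108 ] (array([ 0.4805, -0.01  ,  0.1149]), [np.float64(1.0906356443243008), np.float64(1.0906356443243037)])
tray R [ 0.407  -0.0588  0.018 ]
tray L [0.4075 0.0282 0.018 ]
tray bl [0.4775 0.0303 0.018 ]
stop face (array([0.6428, 0.2415, 0.118 ]), [np.float64(0.715579538733938), np.float64(0.7155795387339916)])
upper clamp (array([ 0.6315, -0.1657,  0.1806]), [np.float64(1.1885377883438546), np.float64(1.188537788343871)])
bar at up clamp (array([ 0.6346, -0.149 ,  0.159 ]), [np.float64(2.2774095373050587), np.float64(2.27740953730501)])
gate post top (array([ 0.7219, -0.0262,  0.1907]), [np.float64(2.5686475703223173), np.float64(2.56864757032234)]) armtip (array([ 0.6609, -0.0206,  0.1814]), [np.float64(0.9560273058971457), np.float64(0.956027305897154)])
jar [0.4056 0.3101 0.1   ]
oil [ 0.4957 -0.3546  0.1   ]
```

```bash
python3 -m handwheel '[[[0,0,-6],[0,0,0]],[[0,0,-12],[0,0,0]],[[-4.3,-3.9,-15],[0,0,6.4]],[[-8.7,-7.9,-15],[0,0,12.8]],[[-13,-11.8,-15],[0,0,19.2]],[[-17.4,-15.7,-15],[0,0,25.6]],[[-21.7,-19.7,-15],[0,0,32]],[[-26,-23.6,-15],[0,0,38.4]],[[-30.4,-27.6,-15],[0,0,44.8]],[[-34.7,-31.5,-15],[0,0,51.2]],[[-39,-35.4,-15],[0,0,57.6]],[[-43.4,-39.4,-15],[0,0,64]],[[-47.8,-43.3,-15],[0,0,70.4]],[[-52.1,-47.3,-15],[0,0,77]],[[-52.1,-47.3,-15],[0,0,77]],[[-52.1,-47.3,-15],[0,0,77]]]' 0.7
python3 - <<'E'
from h import *
o=bot.get_obs();im=snapshot("wrist");cv2.imwrite("pics/w1.png",im[:,:,::-1])
np.savez("w1.npz",p=o["ee_pos"],R=o["eef_rot"]);print(np.round(o["q"],1),o["force"],o["eef_rot"])
E
```

```text
time_s: 2.15
ee_pos: [0.53, -0.021, 0.3593]
eef_rot: [[0.006, 1.0, -0.002], [1.0, -0.006, -0.001], [-0.001, -0.002, -1.0]]
force: [-0.7, 0.7, 0.3]
width: 0.0597
[-9.1 17.4 20.7 93.4 -0.1 81.2] [-0.71997572  0.70228553  0.25555712] [[ 5.71805462e-03  9.99982185e-01 -1.71290075e-03]
 [ 9.99983338e-01 -5.71940172e-03 -7.82583591e-04]
 [-7.92366417e-04 -1.70839736e-03 -9.99998227e-01]]
```

View pics/w1.png

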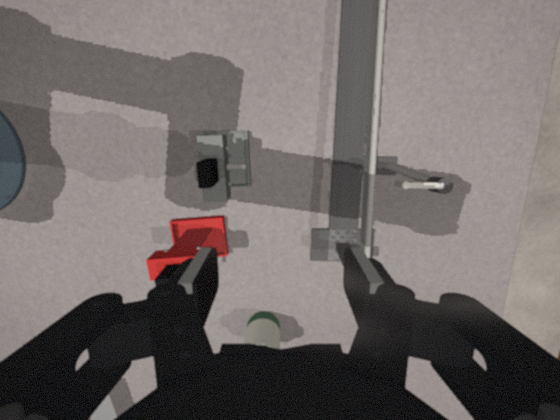

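Run:
```python
import cv2
a=cv2.imread("pics/w1.png")
cv2.imwrite("pics/c2.png",cv2.resize(a[115:215,170:270],None,fx=6,fy=6,interpolation=cv2.INTER_CUBIC))
cv2.imwrite("pics/c3.png",cv2.resize(a[0:270,300:460],None,fx=2.2*1,fy=2.2,interpolation=cv2.INTER_CUBIC))
```

```text
(no output)
```

View pics/c2.png

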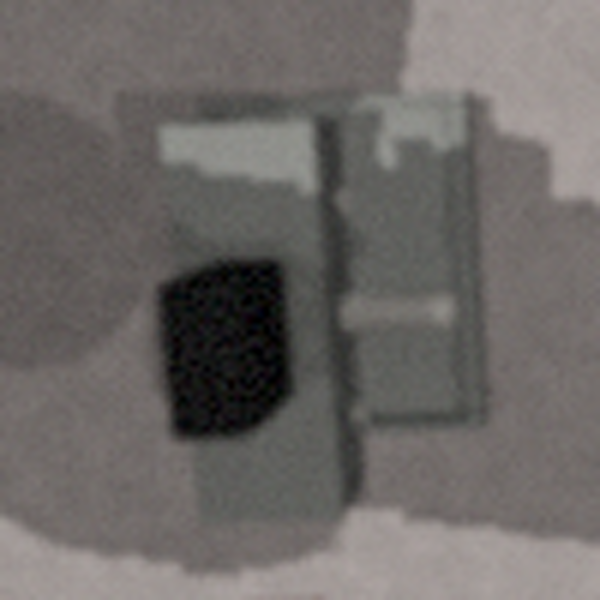

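View pics/c3.png

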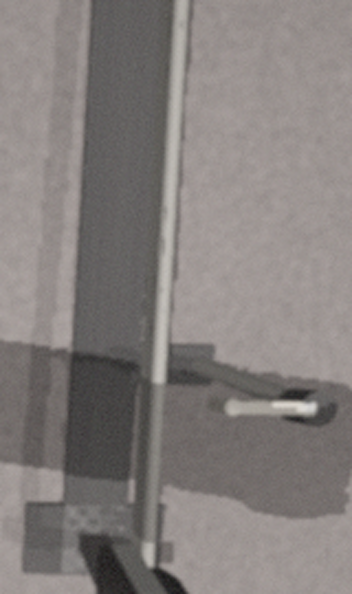

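The wrist view shows the hanger's bridge at about (190–228, 135–202), its handle at (208,173), and the rail running from (382,0) to (368,250). The gate arm is at (405–445,185).

Run:
```python
from h import *
np.set_printoptions(precision=4,suppress=True)
f=np.load("w1.npz");P=(f["p"],f["R"])
W=lambda u,v:ray("wrist",(170+u/6,115+v/6),P)
C=[onz(W(*a),.129) for a in((160,127),(315,122),(345,515),(205,520))]
print("bridge",C, sum(C)/4)
print("pin",onz(W(345,310),.108),onz(W(450,310),.108))
print("tray",[onz(W(*a),.018) for a in((475,95),(485,425))])
h=[onz(W(*a),.174) for a in((160,290),(175,437),(240,432))];print("handle top",h)
V=lambda u,v:ray("wrist",(300+u/2.2,v/2.2),P)
# rail: left and right edge of bar top
im=cv2.cvtColor(cv2.imread("pics/w1.png"),cv2.COLOR_BGR2GRAY)
for z in(.125,.15):
  for n,a in(("rail hi",(183,5)),("rail mid",(161,350)),("rail lo",(149,555))):print(z,n,onz(V(*a),z))
R=lambda u,v:(ray("top",(185+u/4,120+v/4)))
print("arm tip",tri(V(225,407),R(506,138)),"hinge",tri(V(322,408),R(513,62)))
# rail height: plane through wrist rail ray line & top rail line intersection
for (v,u) in((20,182),(120,176),(200,171),(300,164),(350,161),(500,152.5)):
    c,d=V(u,v)
    t0=np.array(ray("top",(213,168))[1]);c2,_=ray("top",(213,168));t1=ray("top",(370,164.3))[1]
    n=np.cross(t0,t1); s=n@(c2-c)/(n@d);print("rail pt",c+s*d)
```

```text
bridge [array([0.4272, 0.0289, 0.129 ]), array([0.459 , 0.0297, 0.129 ]), array([ 0.461 , -0.0531,  0.129 ]), array([ 0.4307, -0.0541,  0.129 ])] [ 0.4445 -0.0122  0.129 ]
pin [ 0.4596 -0.0116  0.108 ] [ 0.4828 -0.0118  0.108 ]
tray [array([0.4809, 0.0322, 0.018 ]), array([ 0.4809, -0.0554,  0.018 ])]
handle top [array([0.4367, 0.0011, 0.174 ]), array([ 0.4375, -0.0267,  0.174 ]), array([ 0.4499, -0.0258,  0.174 ])]
0.125 rail hi [0.6458 0.1737 0.125 ]
0.125 rail mid [ 0.6471 -0.0007  0.125 ]
0.125 rail lo [ 0.6487 -0.1276  0.125 ]
0.15 rail hi [0.6386 0.1656 0.15  ]
0.15 rail mid [0.6398 0.0021 0.15  ]
0.15 rail lo [ 0.6413 -0.1168  0.15  ]
arm tip (array([ 0.6585, -0.0205,  0.1971]), [np.float64(0.5243372127292203), np.float64(0.5243372127291797)]) hinge (array([ 0.7092, -0.0249,  0.188 ]), [np.float64(2.55569105029826), np.float64(2.5556910502982007)])
rail pt [0.6367 0.1573 0.1565]
rail pt [0.6357 0.1132 0.1617]
rail pt [0.635  0.0767 0.1653]
rail pt [0.6344 0.0291 0.1675]
rail pt [0.6338 0.0044 0.1704]
rail pt [ 0.6319 -0.0724  0.1811]
```

```bash
python3 -m handwheel '[[[0.4,-4,2],[0,0,-0.5]],[[0.9,-8.7,6],[0,0,-1]],[[0.9,-8.75,11],[0,0,-1]],[[0.9,-8.75,16],[0,0,-1]],[[0.9,-8.75,19.5],[0,0,-1]],[[0.9,-8.75,21.5],[0,0,-1]],[[0.9,-8.75,22.2],[0,0,-1]],[[0.9,-8.75,22.2],[0,0,-1]]]' 0.7
python3 - <<'E'
from h import *
o=bot.get_obs();im=snapshot("wrist");cv2.imwrite("pics/w2.png",im[:,:,::-1])
im=snapshot("scene");cv2.imwrite("pics/s2.png",cv2.resize(im[120:280,180:400,::-1],None,fx=3.5,fy=3.5))
E
```

```text
time_s: 3.2
ee_pos: [0.4419, -0.0105, 0.1383]
eef_rot: [[-0.014, 1.0, -0.001], [1.0, 0.014, -0.001], [-0.001, -0.001, -1.0]]
force: [0.0, -0.4, 0.1]
width: 0.06
```

View pics/w2.png

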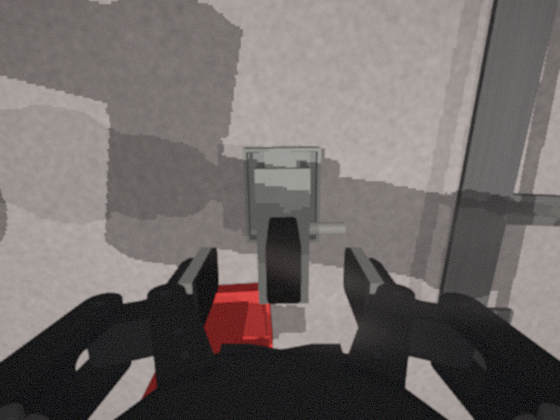

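View pics/s2.png

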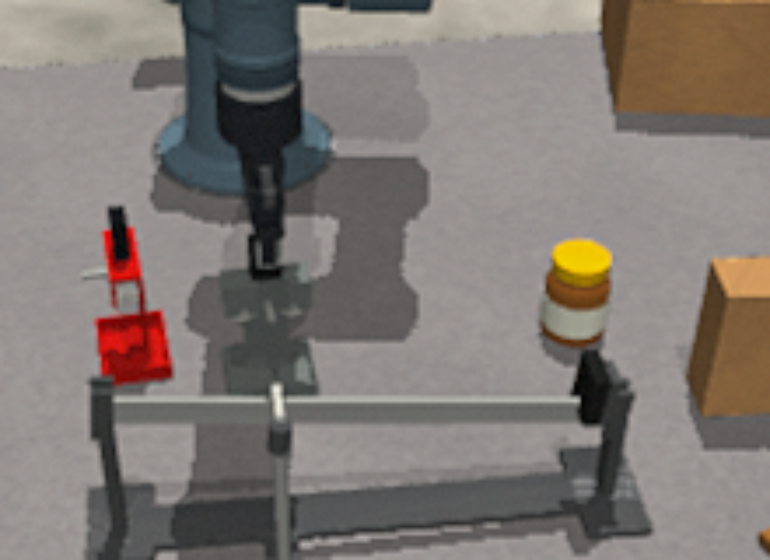

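The handle (284,260) sits centred between the open jaws (about 210 and 352), and the red one is clear of them. I'll close the gripper.

```bash
python3 -m handwheel '[[[0,0,0],[0,0,0]],[[0,0,0],[0,0,0]],[[0,0,0],[0,0,0]],[[0,0,0],[0,0,0]],[[0,0,0],[0,0,0]],[[0,0,0],[0,0,0]]]' 0
python3 -m handwheel '[[[0,0,-1],[0,0,0]],[[0,0,-3],[0,0,0]],[[0,0,-6],[0,0,0]],[[0,0,-10],[0,0,0]],[[0,0,-14],[0,0,0]],[[0,0,-17],[0,0,0]],[[0,0,-18],[0,0,0]],[[0,0,-18],[0,0,0]],[[0,0,-18],[0,0,0]]]'
python3 - <<'E'
from h import *
im=snapshot("wrist");cv2.imwrite("pics/w3.png",im[:,:,::-1])
im=snapshot("scene");cv2.imwrite("pics/s3.png",cv2.resize(im[80:280,180:400,::-1],None,fx=3,fy=3))
print(bot.get_obs()["force"],bot.get_obs()["torque"])
E
```

```text
time_s: 4.05
ee_pos: [0.4435, -0.011, 0.1397]
eef_rot: [[-0.014, 1.0, 0.003], [1.0, 0.014, -0.001], [-0.001, 0.003, -1.0]]
force: [-0.5, 1.0, 5.3]
width: 0.0141
time_s: 5.18
ee_pos: [0.4422, -0.0107, 0.3181]
eef_rot: [[-0.013, 1.0, -0.0], [1.0, 0.013, -0.001], [-0.001, -0.0, -1.0]]
force: [-0.5, 0.3, -3.4]
width: 0.0147
[ 0.31139479 -0.51381937 -4.26170812] [-0.02358082 -0.07245787  0.00165751]
```

View pics/w3.png

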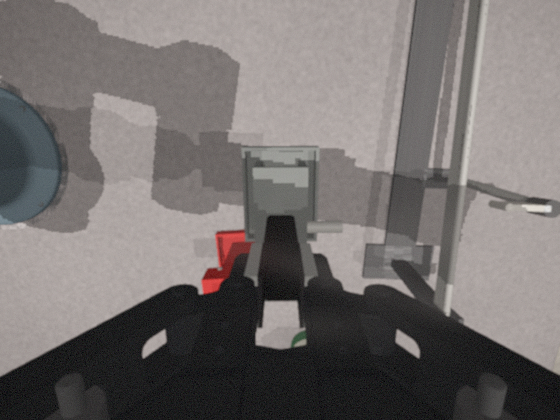

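View pics/s3.png

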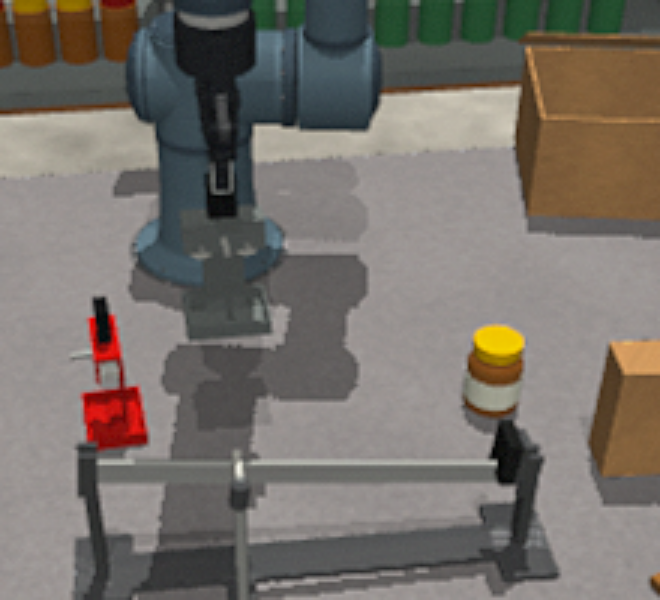

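The hanger is held and level. The force reading changed by about -3.6 N, so it weighs roughly 0.36 kg. Next I'll go to a staging pose 11 cm short of the rail, with the tilt and yaw matched to the rail.

```bash
python3 -m handwheel '[[[-0.7,1,1],[0,-1,0.3]],[[-2,3,3],[0,-2,0.7]],[[-3.5,5.5,6],[0,-3.5,1.2]],[[-5,7.7,8.5],[0,-5,1.6]],[[-5.6,8.7,9.6],[0,-6,1.95]],[[-5.7,8.7,9.8],[0,-6,1.95]],[[-5.7,8.7,9.8],[0,-6,1.95]],[[-5.7,8.7,9.8],[0,-6,1.95]]]'
python3 - <<'E'
from h import *
o=bot.get_obs();np.savez("w4.npz",p=o["ee_pos"],R=o["eef_rot"]);print(o["force"],o["torque"])
for n in("wrist","scene","top"):
    im=snapshot(n);cv2.imwrite(f"pics/{n}4.png",im[:,:,::-1])
    if n=="scene":cv2.imwrite("pics/s4.png",cv2.resize(im[140:300,190:380,::-1],None,fx=4,fy=3.7,interpolation=cv2.INTER_CUBIC))
    if n=="top":cv2.imwrite("pics/t4.png",cv2.resize(im[120:250,190:390,::-1],None,fx=4,fy=4,interpolation=cv2.INTER_CUBIC))
E
```

```text
time_s: 6.28
ee_pos: [0.53, -0.0664, 0.2215]
eef_rot: [[0.02, 1.0, 0.001], [0.994, -0.02, -0.105], [-0.105, 0.003, -0.994]]
force: [-0.1, -0.2, -3.7]
width: 0.0144
[-0.05005033 -0.19790679 -3.67656638] [ 0.19550865 -0.00349297 -0.01514559]
```

View pics/s4.png

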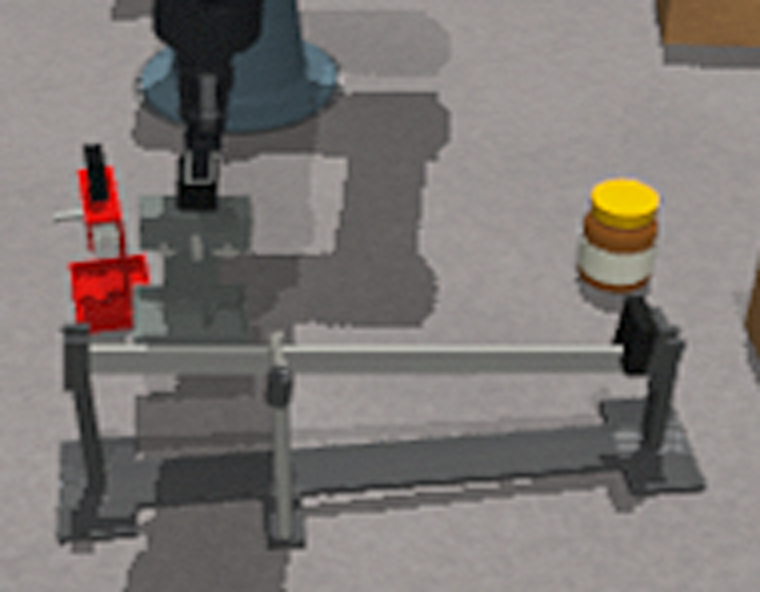

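View pics/t4.png

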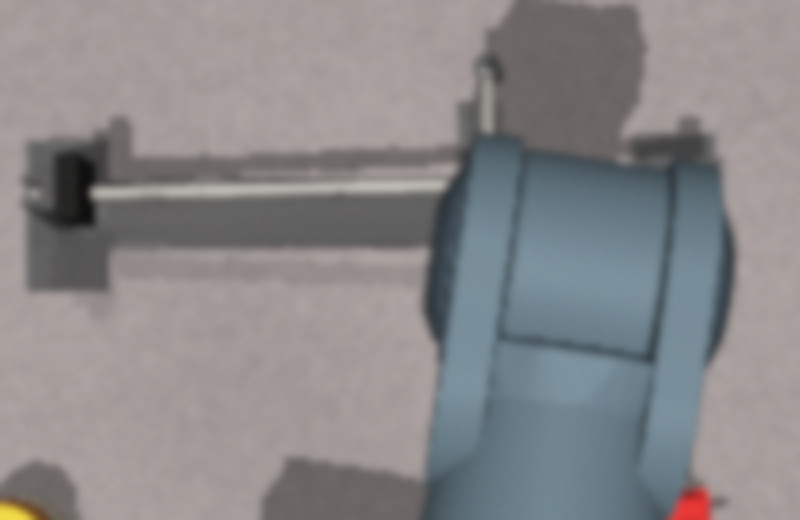

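View pics/wrist4.png

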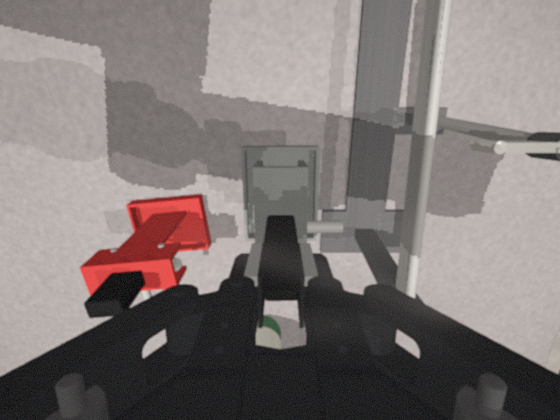

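Run:
```python
from h import *
np.set_printoptions(precision=4,suppress=True)
I=(np.zeros(3),np.eye(3))
# bar edge pixels by rows
im=cv2.cvtColor(cv2.imread("pics/wrist4.png"),cv2.COLOR_BGR2GRAY).astype(int)
for r in(10,40,70,100,160,200,240,280): print(r,im[r,392:452:2].tolist())
for z in(.060,.0695,.080):
  for a in((446,5),(431,125),(422,205),(411,290)):
    print(z,a,onz(ray("wrist",a,I),z))
# bridge at tool z = 139.5-129 =>.0105 ; pin tip z=.0315
print("bridge",[onz(ray("wrist",a,I),.0105) for a in((253,166),(309,166))])
print("pin tip",onz(ray("wrist",(343,228),I),.0315),"cheek",onz(ray("wrist",(308,228),I),.0315))
print("tray front corners", [onz(ray("wrist",a,I),.1395-.018) for a in((243,147),(318,147))])
```

```text
10 [122, 120, 122, 121, 118, 116, 118, 117, 117, 128, 173, 150, 127, 129, 127, 124, 122, 116, 109, 117, 113, 109, 114, 121, 160, 176, 196, 210, 199, 183]
40 [120, 122, 122, 115, 117, 118, 121, 118, 171, 181, 145, 129, 129, 127, 127, 120, 119, 117, 111, 115, 94, 113, 156, 186, 207, 213, 204, 188, 176, 182]
70 [121, 122, 121, 122, 125, 126, 177, 186, 175, 130, 127, 134, 139, 131, 122, 119, 116, 115, 111, 106, 145, 181, 206, 216, 207, 192, 177, 181, 185, 188]
100 [120, 122, 121, 122, 181, 194, 192, 157, 132, 140, 140, 134, 121, 118, 119, 121, 114, 118, 138, 177, 203, 217, 215, 200, 182, 183, 181, 181, 185, 183]
160 [126, 131, 134, 134, 137, 132, 129, 134, 128, 101, 98, 94, 97, 92, 100, 112, 135, 154, 165, 161, 142, 134, 139, 135, 136, 134, 128, 128, 132, 133]
200 [155, 146, 133, 134, 136, 130, 124, 102, 95, 97, 96, 95, 106, 124, 144, 155, 163, 154, 133, 136, 140, 136, 132, 131, 133, 129, 132, 129, 131, 131]
240 [89, 95, 96, 99, 101, 104, 108, 102, 107, 106, 112, 134, 151, 158, 159, 174, 186, 180, 179, 179, 180, 183, 184, 180, 178, 179, 180, 181, 184, 182]
280 [70, 64, 109, 122, 125, 121, 119, 118, 161, 194, 210, 212, 196, 181, 186, 184, 183, 181, 180, 178, 182, 184, 186, 183, 186, 188, 181, 182, 180, 180]
0.06 (446, 5) [0.1371 0.1049 0.06  ]
0.06 (431, 125) [0.0637 0.1046 0.06  ]
0.06 (422, 205) [0.0064 0.105  0.06  ]
0.06 (411, 290) [-0.0637  0.1045  0.06  ]
0.0695 (446, 5) [0.1402 0.1093 0.0695]
0.0695 (431, 125) [0.0637 0.109  0.0695]
0.0695 (422, 205) [0.0039 0.1095 0.0695]
0.0695 (411, 290) [-0.0692  0.1089  0.0695]
0.08 (446, 5) [0.1435 0.1142 0.08  ]
0.08 (431, 125) [0.0636 0.1138 0.08  ]
0.08 (422, 205) [0.0012 0.1144 0.08  ]
0.08 (411, 290) [-0.0752  0.1138  0.08  ]
bridge [array([ 0.0418, -0.0151,  0.0105]), array([0.0418, 0.0162, 0.0105])]
pin tip [-0.0018  0.0415  0.0315] cheek [-0.0018  0.0184  0.0315]
tray front corners [array([ 0.0442, -0.0334,  0.1215]), array([0.0442, 0.034 , 0.1215])]
```

```bash
python3 -m handwheel '[[[0,1,0],[0,0,0]],[[0,2.5,0],[0,0,0]],[[0,4.5,0],[0,0,0]],[[0,6.5,0],[0,0,0]],[[0,8.5,0],[0,0,0]],[[0,10,0],[0,0,0]],[[0,10.9,0],[0,0,0]],[[0,10.9,0],[0,0,0]],[[0,10.9,0],[0,0,0]]]'
python3 - <<'E'
from h import *
o=bot.get_obs();print(o["force"],o["torque"],o["q"])
im=snapshot("wrist");cv2.imwrite("pics/w5.png",im[:,:,::-1])
g=cv2.cvtColor(im,cv2.COLOR_RGB2GRAY).astype(int)
for r in(10,50,90,130): print(r,g[r,260:304:2].tolist())
im=snapshot("scene");cv2.imwrite("pics/s5.png",cv2.resize(im[140:300,190:380,::-1],None,fx=4,fy=3.7,interpolation=cv2.INTER_CUBIC))
E
```

```text
time_s: 7.55
ee_pos: [0.6387, -0.0686, 0.2215]
eef_rot: [[0.02, 1.0, 0.0], [0.994, -0.02, -0.105], [-0.105, 0.002, -0.994]]
force: [0.4, -0.4, -4.1]
width: 0.0143
[ 0.42225292 -0.42647397 -4.08349033] [0.21877057 0.01646916 0.02277877] [-8.69109367 29.30713436 18.00170896 77.75879374 -5.9783033  82.43202326]
10 [106, 101, 103, 104, 102, 101, 102, 121, 163, 183, 198, 188, 166, 123, 104, 108, 106, 105, 105, 108, 104, 105]
50 [104, 105, 110, 108, 110, 104, 105, 121, 165, 189, 200, 189, 169, 121, 108, 113, 108, 109, 105, 106, 110, 110]
90 [103, 103, 105, 107, 112, 105, 106, 120, 175, 200, 207, 194, 170, 117, 112, 106, 110, 108, 108, 110, 113, 114]
130 [69, 73, 76, 79, 73, 71, 74, 86, 120, 137, 152, 151, 136, 93, 72, 81, 76, 79, 80, 76, 86, 74]
```

View pics/s5.png

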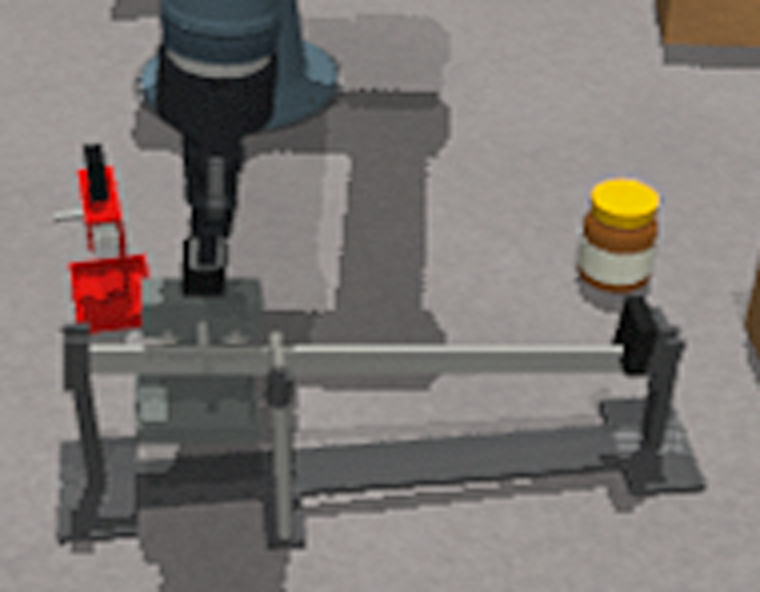

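View pics/w5.png

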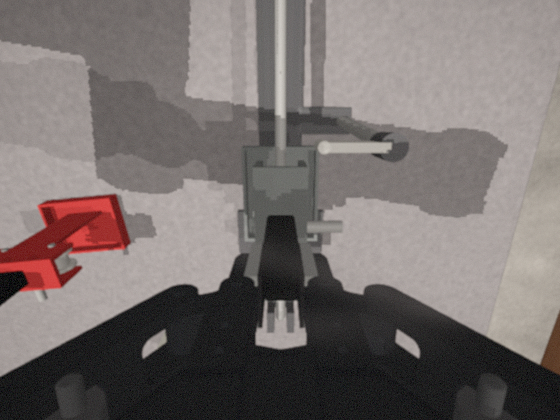

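The wrist view shows the bar centred at column 280, with the bridge at 253–309, so the hanger is in line. The scene view shows the bar lying between the wheels and the tray. I'll lower it carefully from here.

```bash
python3 -m handwheel '[[[0,0,0.3],[0,0,0]],[[0,0,0.6],[0,0,0]],[[0,0,0.8],[0,0,0]],[[0,0,0.9],[0,0,0]],[[0,0,1.0],[0,0,0]],[[0,0,1.0],[0,0,0]]]'
python3 -m handwheel '[[[0,0,0.1],[0,0,0]],[[0,0,0.2],[0,0,0]],[[0,0,0.3],[0,0,0]],[[0,0,0.3],[0,0,0]]]'
```

```text
time_s: 8.4
ee_pos: [0.6386, -0.0697, 0.2116]
eef_rot: [[0.021, 1.0, 0.001], [0.994, -0.02, -0.105], [-0.105, 0.003, -0.994]]
force: [0.4, -0.0, -2.8]
width: 0.0141
time_s: 8.9
ee_pos: [0.6385, -0.07, 0.2085]
eef_rot: [[0.02, 1.0, 0.0], [0.994, -0.02, -0.105], [-0.105, 0.002, -0.994]]
force: [-0.1, 0.2, -4.8]
width: 0.0142
```

```bash
python3 -m handwheel '[[[0,0,0.1],[0,0,0]],[[0,0,0.2],[0,0,0]],[[0,0,0.2],[0,0,0]]]'
python3 -m handwheel '[[[0,0,0.1],[0,0,0]],[[0,0,0.2],[0,0,0]],[[0,0,0.2],[0,0,0]]]'
```

```text
time_s: 9.28
ee_pos: [0.6384, -0.0702, 0.2064]
eef_rot: [[0.021, 1.0, 0.0], [0.994, -0.02, -0.105], [-0.105, 0.002, -0.994]]
force: [0.1, -0.5, -4.1]
width: 0.0145
time_s: 9.65
ee_pos: [0.6384, -0.0704, 0.2046]
eef_rot: [[0.021, 1.0, 0.0], [0.994, -0.02, -0.105], [-0.105, 0.002, -0.994]]
force: [0.2, 0.5, -2.7]
width: 0.0141
```

```bash
python3 -m handwheel '[[[0,0,0.1],[0,0,0]],[[0,0,0.2],[0,0,0]],[[0,0,0.2],[0,0,0]]]'
```

```text
time_s: 10.02
ee_pos: [0.6388, -0.0705, 0.2042]
eef_rot: [[0.02, 1.0, 0.002], [0.994, -0.02, -0.106], [-0.106, 0.005, -0.994]]
force: [-1.2, 0.7, 5.3]
width: 0.014
```

```bash
python3 -m handwheel '[[[0,0,-0.02],[0,0,0]],[[0,0,-0.02],[0,0,0]]]'
python3 - <<'E'
from h import *
o=bot.get_obs();print(o["force"],o["torque"],o["ee_pos"])
im=snapshot("wrist");cv2.imwrite("pics/w6.png",im[:,:,::-1])
g=cv2.cvtColor(im,cv2.COLOR_RGB2GRAY).astype(int)
for r in(10,90): print(r,g[r,260:304:2].tolist())
im=snapshot("scene");cv2.imwrite("pics/s6.png",cv2.resize(im[190:270,205:295,::-1],None,fx=8,fy=7,interpolation=cv2.INTER_CUBIC))
E
```

```text
time_s: 10.28
ee_pos: [0.6389, -0.0706, 0.2044]
eef_rot: [[0.021, 1.0, 0.003], [0.994, -0.02, -0.106], [-0.106, 0.005, -0.994]]
force: [-0.1, 0.2, -0.4]
width: 0.0145
[-0.06463159  0.16107431 -0.39378523] [ 0.20995914  0.1966366  -0.02958896] [ 0.63891948 -0.07055483  0.20438331]
10 [104, 106, 108, 104, 102, 104, 106, 156, 173, 195, 193, 183, 162, 114, 107, 109, 108, 107, 101, 103, 107, 104]
90 [107, 107, 108, 110, 110, 106, 106, 154, 187, 203, 204, 189, 162, 118, 111, 113, 107, 110, 104, 108, 115, 105]
```

View pics/s6.png

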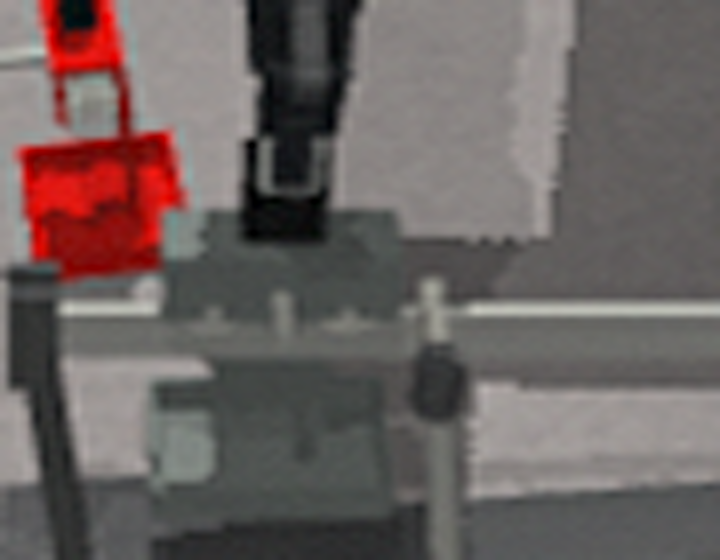

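View pics/w6.png

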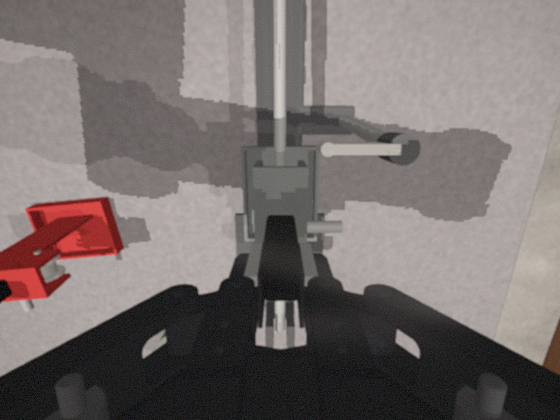

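```bash
python3 -m handwheel '[[[0,0.1,0.03],[0,0,0]],[[0,0.2,0.03],[0,0,0]],[[0,0.3,0.03],[0,0,0]],[[0,0.35,0.03],[0,0,0]]]'
python3 -c "
from h import *
o=bot.get_obs();print(o['force'],o['torque'],o['ee_pos'])"
```

```text
time_s: 10.88
ee_pos: [0.642, -0.0707, 0.2042]
eef_rot: [[0.021, 1.0, 0.002], [0.994, -0.02, -0.106], [-0.106, 0.004, -0.994]]
force: [-5.4, 0.9, 4.1]
width: 0.0142
[-5.38225193  0.94125008  4.05257175] [ 0.21033354  1.40172656 -0.15856431] [ 0.64202376 -0.07068997  0.20419874]
```

The lateral play ends on the flange (Fx -5 N) with the height unchanged, so the bar is inside the grooves and the treads are seated. I'll recentre and roll it towards the gate.

```bash
python3 -m handwheel '[[[0,-0.2,0],[0,0,0]],[[0,-0.36,0],[0,0,0]],[[0.3,-0.36,0],[0,0,0]],[[0.7,-0.36,0],[0,0,0]],[[1.1,-0.36,0],[0,0,0]],[[1.5,-0.36,0],[0,0,0]],[[1.5,-0.36,0],[0,0,0]]]'
python3 -c "
from h import *
o=bot.get_obs();print(o['force'],o['torque'],o['ee_pos'])"
```

```text
time_s: 11.75
ee_pos: [0.6391, -0.0551, 0.2028]
eef_rot: [[0.02, 1.0, 0.003], [0.994, -0.02, -0.106], [-0.105, 0.005, -0.994]]
force: [2.8, 1.4, 0.5]
width: 0.0146
[2.75775958 1.4180325  0.54908356] [ 0.19105621 -0.7161214   0.13628836] [ 0.6390668  -0.05512449  0.2027784 ]
```

```bash
python3 -m handwheel '[[[0.2,0.05,0],[0,0,0]],[[0.5,0.05,0],[0,0,0]],[[0.8,0.05,0],[0,0,0]],[[1.0,0.05,0],[0,0,0]],[[1.0,0.05,0],[0,0,0]]]'
python3 - <<'E'
from h import *
o=bot.get_obs();print(o['force'],o['torque'],o['ee_pos'])
im=snapshot("wrist");cv2.imwrite("pics/w7.png",im[:,:,::-1])
E
```

```text
time_s: 12.38
ee_pos: [0.6395, -0.0448, 0.2017]
eef_rot: [[0.02, 1.0, 0.002], [0.994, -0.019, -0.105], [-0.105, 0.004, -0.994]]
force: [1.2, 0.7, 2.0]
width: 0.0143
[1.23190976 0.72627185 1.99729468] [ 0.21983179 -0.23707611  0.00121222] [ 0.63954536 -0.0448044   0.20166968]
```

View pics/w7.png

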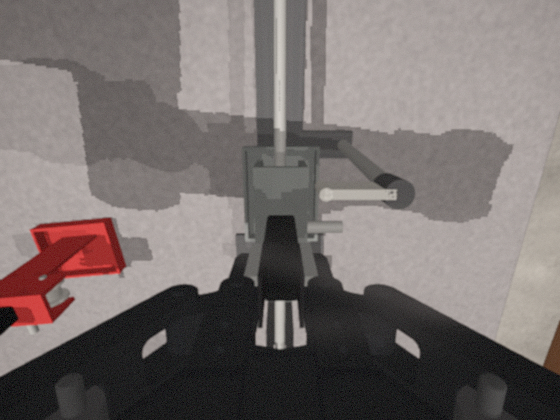

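```bash
python3 -m handwheel '[[[0.3,0.02,0],[0,0,0]],[[0.6,0.02,0],[0,0,0]],[[0.9,0.02,0],[0,0,0]],[[1.2,0.02,0],[0,0,0]],[[1.4,0.02,0],[0,0,0]],[[1.6,0.02,0],[0,0,0]],[[1.8,0.02,0],[0,0,0]],[[2.0,0.02,0],[0,0,0]]]'
python3 - <<'E'
from h import *
o=bot.get_obs();print(o['force'],o['torque'],o['ee_pos'])
E
```

```text
time_s: 13.42
ee_pos: [0.64, -0.0259, 0.1997]
eef_rot: [[0.02, 1.0, 0.002], [0.994, -0.02, -0.107], [-0.107, 0.004, -0.994]]
force: [-1.1, -2.7, 3.3]
width: 0.0142
[-1.05779195 -2.73276647  3.30134687] [-0.57080229  0.06811385 -0.05261254] [ 0.64003611 -0.0259286   0.19966439]
```

```bash
python3 -m handwheel '[[[0.3,0,-0.02],[0,0,0]],[[0.5,0,-0.02],[0,0,0]],[[0.7,0,-0.02],[0,0,0]],[[0.9,0,-0.02],[0,0,0]],[[1.1,0,-0.02],[0,0,0]],[[1.3,0,-0.02],[0,0,0]]]'
python3 - <<'E'
from h import *
o=bot.get_obs();print(o['force'],o['torque'],o['ee_pos'])
E
```

```text
time_s: 14.18
ee_pos: [0.6404, -0.0134, 0.1985]
eef_rot: [[0.021, 1.0, 0.002], [0.994, -0.02, -0.108], [-0.108, 0.004, -0.994]]
force: [0.1, -5.7, 2.6]
width: 0.0145
[ 0.09387161 -5.70818634  2.62346866] [-1.23117887 -0.02994634 -0.22587154] [ 0.64037985 -0.01338745  0.19847589]
```

```bash
python3 -m handwheel '[[[0.3,0,-0.02],[0,0.2,0]],[[0.5,0,-0.02],[0,0.2,0]],[[0.7,0,-0.02],[0,0.2,0]],[[0.9,0,-0.02],[0,0.2,0]],[[1.1,0,-0.02],[0,0.2,0]],[[1.3,0,-0.02],[0,0.2,0]]]'
python3 - <<'E'
from h import *
o=bot.get_obs();print(o['force'],o['torque'],o['ee_pos'])
im=snapshot("wrist");cv2.imwrite("pics/w8.png",im[:,:,::-1])
E
```

```text
time_s: 14.92
ee_pos: [0.6405, -0.001, 0.1972]
eef_rot: [[0.021, 1.0, 0.002], [0.994, -0.021, -0.106], [-0.106, 0.004, -0.994]]
force: [0.3, -5.4, 1.8]
width: 0.0141
[ 0.30589362 -5.44599394  1.78942389] [-1.26007361  0.04176593 -0.21321148] [ 0.64052389 -0.00098626  0.19719751]
```

View pics/w8.png

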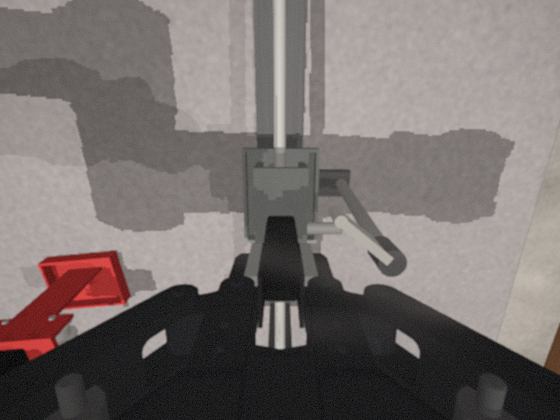

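The arm, at (340–390, 220–260), has been swung about 40° by the pin, and the hanger is straight and seated.

```bash
python3 -m handwheel '[[[0.3,0,-0.01],[0,0,0]],[[0.5,0,-0.01],[0,0,0]],[[0.7,0,-0.01],[0,0,0]],[[0.9,0,-0.01],[0,0,0]],[[1.1,0,-0.01],[0,0,0]]]'
python3 - <<'E'
from h import *
o=bot.get_obs();print(o['force'],o['torque'],o['ee_pos'])
im=snapshot("wrist");cv2.imwrite("pics/w9.png",im[:,:,::-1])
E
```

```text
time_s: 15.6
ee_pos: [0.6413, 0.0077, 0.1966]
eef_rot: [[0.023, 1.0, 0.003], [0.994, -0.023, -0.111], [-0.111, 0.005, -0.994]]
force: [0.3, -10.4, 3.6]
width: 0.0147
[  0.25665583 -10.39705758   3.57638548] [-2.44908619 -0.13503786 -0.39875071] [0.64125736 0.00766663 0.19664111]
```

View pics/w9.png

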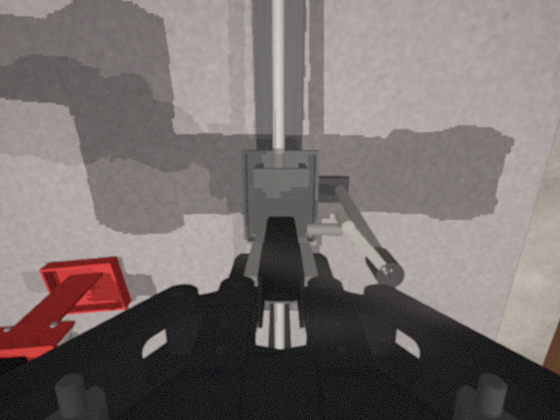

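```bash
python3 -m handwheel '[[[0.3,0,-0.02],[0,0.3,0]],[[0.5,0,-0.02],[0,0.3,0]],[[0.7,0,-0.02],[0,0.3,0]],[[0.8,0,-0.02],[0,0.3,0]]]'
python3 - <<'E'
from h import *
o=bot.get_obs();print(o['force'],o['torque'],o['ee_pos'])
im=snapshot("wrist");cv2.imwrite("pics/w10.png",im[:,:,::-1])
E
```

```text
time_s: 16.15
ee_pos: [0.6406, 0.0169, 0.1953]
eef_rot: [[0.022, 1.0, 0.001], [0.994, -0.022, -0.105], [-0.105, 0.003, -0.995]]
force: [-2.9, -1.5, 0.4]
width: 0.0141
[-2.89429139 -1.50692909  0.3795127 ] [-0.39704839  0.56891662 -0.18854916] [0.64057903 0.01685354 0.19526681]
```

View pics/w10.png

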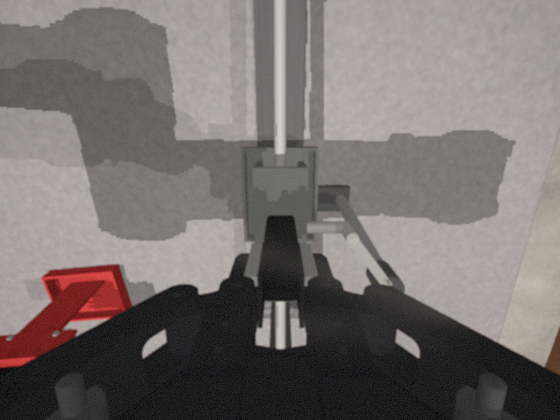

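The pin now bears on the arm's very tip (350,235), and the sideways press (Fx -2.9) is as described. I'll ease it past.

```bash
python3 -m handwheel '[[[0.2,0.02,0],[0,0,0]],[[0.4,0.02,0],[0,0,0]],[[0.6,0.02,0],[0,0,0]],[[0.8,0.02,0],[0,0,0]],[[0.8,0.02,0],[0,0,0]]]'
python3 - <<'E'
from h import *
o=bot.get_obs();print(o['force'],o['torque'],o['ee_pos'])
im=snapshot("wrist");cv2.imwrite("pics/w11.png",im[:,:,::-1])
E
```

```text
time_s: 16.82
ee_pos: [0.641, 0.0253, 0.1944]
eef_rot: [[0.022, 1.0, 0.001], [0.994, -0.021, -0.104], [-0.104, 0.003, -0.995]]
force: [-2.0, 0.1, 1.1]
width: 0.0142
[-2.01589387  0.14868048  1.05838184] [ 0.18337842  0.51897947 -0.03486137] [0.64099459 0.02526751 0.19437704]
```

View pics/w11.png

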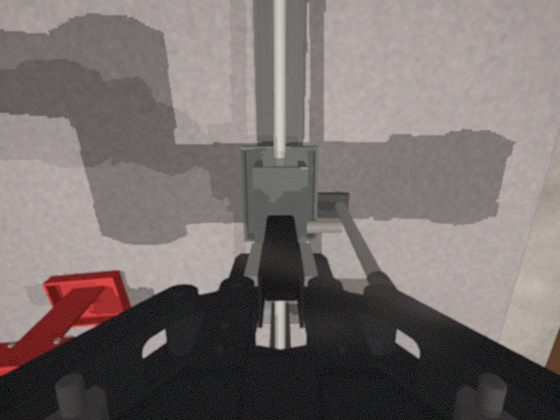

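Run:
```python
from h import *
im=snapshot("scene");cv2.imwrite("pics/s12.png",cv2.resize(im[170:280,200:340,::-1],None,fx=5.5,fy=5.4,interpolation=cv2.INTER_CUBIC))
```

```text
(no output)
```

View pics/s12.png

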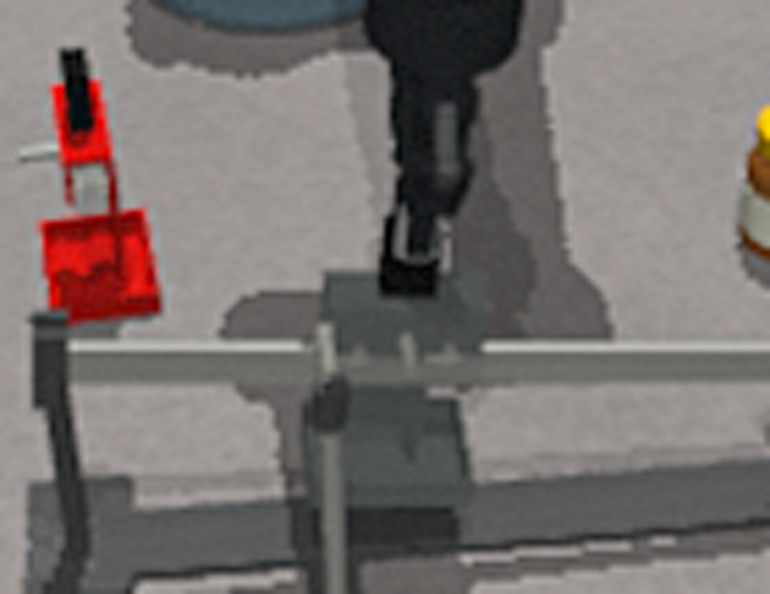

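The gate is shut again at (325,335) and the pin is downhill of it at (405,350). I'll relieve the side load, then release.

```bash
python3 -m handwheel '[[[0,-0.05,0],[0,0,0]],[[0,-0.05,0],[0,0,0]]]'
python3 -m handwheel '[[[0,0,0],[0,0,0]],[[0,0,0],[0,0,0]],[[0,0,0],[0,0,0]],[[0,0,0],[0,0,0]],[[0,0,-1],[0,0,0]],[[0,0,-3],[0,0,0]],[[0,0,-6],[0,0,0]],[[0,0,-9],[0,0,0]],[[0,0,-10],[0,0,0]],[[0,0,-10],[0,0,0]]]' 0.7
python3 - <<'E'
from h import *
o=bot.get_obs();print(o['force'],o['ee_pos'])
im=snapshot("scene");cv2.imwrite("pics/s13.png",cv2.resize(im[150:310,190:410,::-1],None,fx=3.6,fy=3.6,interpolation=cv2.INTER_CUBIC))
E
```

```text
time_s: 17.18
ee_pos: [0.6408, 0.025, 0.1944]
eef_rot: [[0.022, 1.0, 0.002], [0.994, -0.022, -0.104], [-0.104, 0.004, -0.995]]
force: [-1.1, 0.5, -1.8]
width: 0.0144
time_s: 18.42
ee_pos: [0.6412, 0.0355, 0.2945]
eef_rot: [[0.022, 1.0, 0.003], [0.994, -0.022, -0.104], [-0.104, 0.005, -0.995]]
force: [0.7, 0.0, -1.2]
width: 0.0596
[ 0.68692707  0.02250853 -1.23050987] [0.64116907 0.03545844 0.29445601]
```

View pics/s13.png

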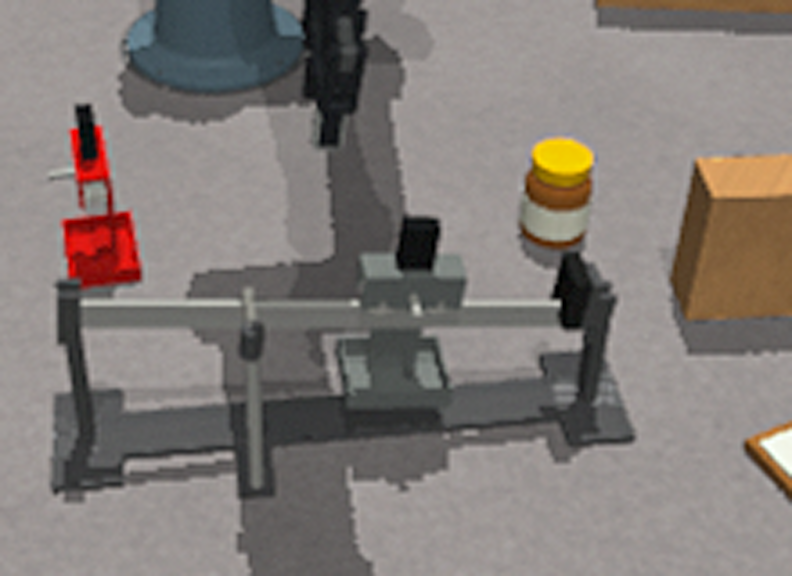

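It is free and rolling on its own, with the handle at (417,240) and the arm clear above. I'll wait, then check.

```bash
python3 -m handwheel '[[[0,-1,-1],[0,0,0]],[[0,-3,-2],[0,0,0]],[[0,-6,-3],[0,0,0]],[[0,-9,-3],[0,0,0]],[[0,-11,-3],[0,0,0]],[[0,-12,-3],[0,0,0]],[[0,-12,-3],[0,0,0]],[[0,-12,-3],[0,0,0]],[[0,-12,-3],[0,0,0]],[[0,-12,-3],[0,0,0]],[[0,-12,-3],[0,0,0]],[[0,-12,-3],[0,0,0]]]'
python3 - <<'E'
from h import *
a=snapshot("scene");cv2.imwrite("pics/s14.png",cv2.resize(a[150:310,190:410,::-1],None,fx=3.6,fy=3.6,interpolation=cv2.INTER_CUBIC))
t=snapshot("top");cv2.imwrite("pics/t14.png",cv2.resize(t[100:280,90:390,::-1],None,fx=2.6,fy=2.6,interpolation=cv2.INTER_CUBIC))
E
```

```text
time_s: 19.98
ee_pos: [0.5208, 0.0411, 0.3227]
eef_rot: [[0.022, 1.0, 0.001], [0.994, -0.022, -0.104], [-0.104, 0.003, -0.995]]
force: [0.1, -0.5, -0.0]
width: 0.0601
```

```bash
python3 -m handwheel '[[[0,0,0],[0,0,0]],[[0,0,0],[0,0,0]],[[0,0,0],[0,0,0]],[[0,0,0],[0,0,0]],[[0,0,0],[0,0,0]],[[0,0,0],[0,0,0]],[[0,0,0],[0,0,0]],[[0,0,0],[0,0,0]]]'
python3 - <<'E'
from h import *
a=snapshot("scene");cv2.imwrite("pics/s15.png",cv2.resize(a[150:310,190:410,::-1],None,fx=3.6,fy=3.6,interpolation=cv2.INTER_CUBIC))
b=cv2.imread("pics/s14.png");c=cv2.imread("pics/s15.png");d=cv2.absdiff(b,c).max(2);print(d.max(),(d>40).sum())
E
```

```text
time_s: 21.08
ee_pos: [0.5207, 0.0411, 0.3227]
eef_rot: [[0.022, 1.0, 0.001], [0.994, -0.022, -0.104], [-0.104, 0.003, -0.995]]
force: [0.0, 0.6, -0.1]
width: 0.0599
39 0
```

View pics/s15.png

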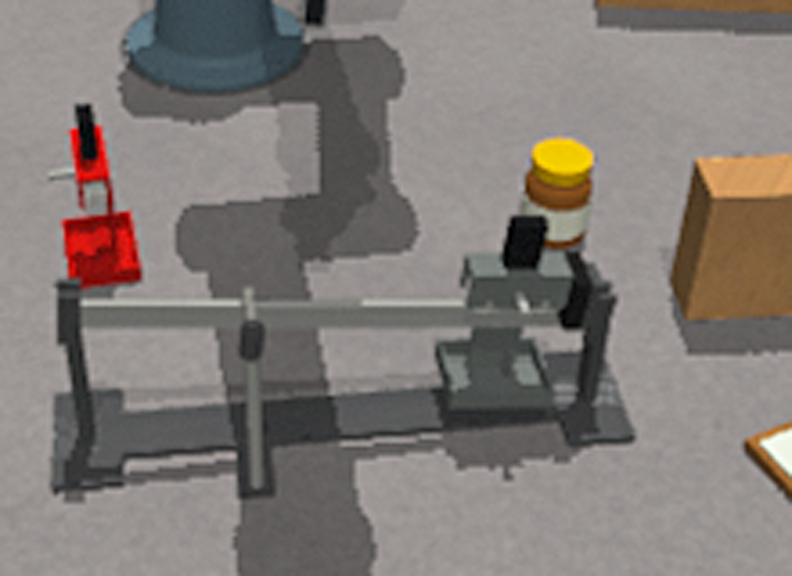

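View pics/t14.png

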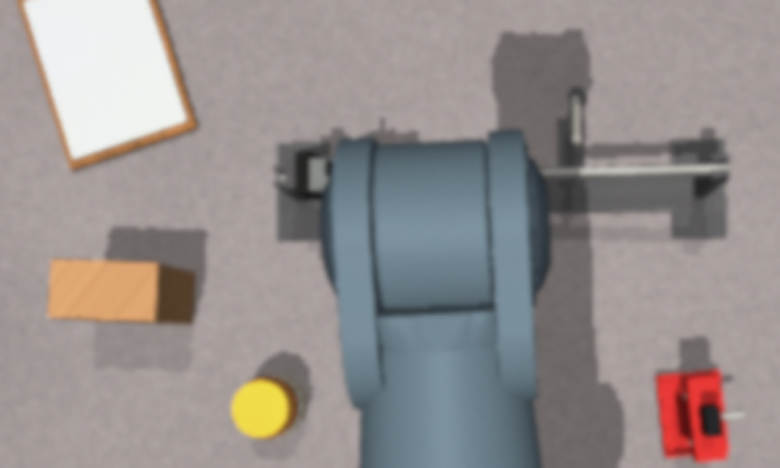

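The hanger rests against the end stop with its handle at (525,243). It did not move between two frames taken 1.1 s apart. The gate is shut at (250,300), and the jar and carton have not moved. I'm handing in.

```bash
python3 -c "
from plant import bot
print(bot.close_job())"
```

```text
the job is handed in; nothing more can be done
None
```

The grey hanger is on the rail, through the gate, and resting against the end stop; I handed the job in at about 21 s. I took it by its handle, hooked it on uphill of the gate, lowered it by feel and pushed it slowly through. I let go just beyond the gate, and it rolled down to the stop by itself.

**What the last checks showed**
- **At rest:** two scene pictures 1.1 s apart showed no change, with the hanger against the stop.
- **Gate:** it shows shut in both the scene and top views.
- **Robot:** the gripper is clear above everything, with forces near zero.
- **Jar, bottle, carton:** the jar and carton look unmoved. The bottle was outside my last crops, so I did not re-check it, but the arm never went near it.

**Readings worth noting**
- **Press on the bar:** I worked it out from the wrist force plus the hanger's weight. It was mostly about 4 to 7 N, with a brief peak of about 9 N at first contact. Under the gate load it was about 7 N.
- **Push through the gate:** this peaked at 10.4 N, just above the stated 3 to 10 N, shortly before the arm slipped past.
- **Rail height:** the cameras disagreed. Scene with top put it about 4 mm below where the wheels touched down, and wrist with top put it well above. I went by feel and confirmed the seating with a small sideways nudge, which read about 5 N.

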